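# Slide the top handle blank off the stack and seat it in the filing jig

## Robot

A 6-joint arm with a two-finger parallel gripper is mounted at the origin on the work surface. World frame = base frame: x ahead of the robot, y to its left, z up, the work surface at z = 0. Lengths are in m, angles in degrees, forces in N, time in s.
With the tool pointing down it reaches from about 0.35 to 0.875 m from the base axis. Payload 4.2 kg.
Tool frame: the origin (TCP) lies on the centre line of the jaws, within the pads' length; the fingertips stand 25 mm ahead of it and the grasp point (between the pads) lies 6 mm ahead of it (finger_overhang is the distance from the TCP to the fingertips, in m); z points along the fingers, y is the line along which they close (so a half turn about z gives the same grasp; the last joint's range is limited). The gripper opens to 87 mm and grips with 3 to 60 N. Pads are 19 mm wide; open, the fingers measure 117 mm over their backs; the gripper's body (75 mm by 190 mm) begins 51 mm behind the grasp point.
Start: joints at [-53.652, 22.042, 0.453, 0, -68.411, -14.817], TCP at [0.229, -0.581, 0.248] pointing down, gripper open.
Joint ranges: [-179.83, 179.83], [-69.29, 118.12], [-61.27, 80.66], [-181.25, 117.63], [-171.15, -9.14], [-177.46, 177.46]. Speed limits (degrees/s): [159.86, 159.86, 180, 180, 180, 180].

## Interface

Orientations are given as a 3x3 rotation matrix whose columns are the frame's x, y, z axes.
In Python, from station import sense, capture, finish_job, spot_in, tip_of, finger_overhang gives the robot as it stands. The module is installed in compiled form; this text tells all that it offers.
- The arm moves only by the tool servo_tool, never from a script. Its arguments are lists of equal length, an entry for each row: "slide": the shift along the tool's x, y, z in m, a list of three; "spin": the turn about the tool's z in degrees; "grip": the closure, from 0 (fully open) to 1 (shut). A call has exactly 5 rows; each row is the pose to reach, as a shift and turn from the pose commanded when the call began, along the tool's axes at that moment; what a row does not reach only later rows make up. A row lasts 1/12 s, in which the tool goes at most 41.7 mm and 7.16 degrees, less where a joint would pass 70% of its speed; a pose out of reach is approached as far as the arm can. A call with a gripper value outside its range is refused whole. The fingers move at their own pace and stop on an object; the grip force is fixed at half the most. Time passes only in rows, so rows that repeat a pose let the fingers close, or fill a call up. It gives the time, the measured TCP pose, the force, the opening and the grip force at its end, in the units of the state.
- sense(): the state, without advancing time (a new reading comes with each control period).
- capture(name): name is "scene" or "top" or "wrist"; returns a dict with "pixels" (400x640x3 uint8, blue, green, red), "depth" (400x640 float32, m along the optical axis (not along the pixel's ray), 0 where there is no reading), "fx", "fy", "cx", "cy" (pixels), "R" (3x3) and "t" (3): a world point X has camera coordinates R X + t; the wrist camera has in their place "hand_eye" (4x4, takes a point from camera to tool coordinates, whose origin is the TCP and whose axes are the flange's). Camera axes: x right, y down, z forward; pixel columns grow to the right and rows downward; lengths in m; the calibration is good to about 2 mm. A picture is of the moment at which its call begins: read the wrist's pose just before it.
- finish_job(): hands the job in; it is judged then, once.
Trained networks look in the newest picture that a camera, given by its name, has taken for a name from the list of things; names that differ only in an ending like _2 or _b are one class to them, and where a whole thing is asked for, a point or a joint stands for the part that bears it (a point fixed in the world has none). Each returns a list of dicts, best first, with "conf" (0 to 1); they miss things now and then, are a little off and sometimes report something else, mostly with a low value. They report only what shows in the picture. A call takes as long as a camera call. They do not tell look-alikes from the thing itself.
- spot_in(thing, camera): "point" ([x, y, z] in m, in world coordinates, good to about 4 mm: the middle of the surface that is visible of it).
- tip_of(thing, camera): "point" ([x, y, z] in m, in world coordinates, good to about 4 mm: a listed point, or the origin of a listed thing).
The state is a dict: "time_s": time; "joints": joint angles; "joint_velocities": joint speeds; "effort": joint torques, N m; "tcp_pos": TCP position; "ee_rot": TCP orientation; "wrist_force": force on the tool from outside, world axes, zero at the start; "moment": the same for the moment, N m; "gripper_width": opening from 0.0 (shut) to 1.0 (fully open); "gripper_force": force on a finger pad.
Only numpy, scipy, OpenCV 4.12 (cv2) and the standard library are available. Lean on these libraries where they do the work, as an engineer would, in place of code of your own. Each camera call takes 0.05 s, during which the arm holds its last target. There are 200 camera calls.

## Task

Slide the top wooden blank sideways off the stack onto the jig's platform, and on under the sprung roller until its end is fully home against the steel depth bar of the stop; press it there for a moment with about 12 N, never more than 25 N, then let go. Slide it, do not lift it, and leave the three blanks below in place and everything else on the bench alone.

Things in the scene. Friction and masses are not known exactly. Their poses are not given: they have to be found in the camera images.
- blank_top: uppermost of a stack of four identical flat dark hardwood handle blanks, each 130 long x 45 wide x 10 thick mm, 40 to 75 g. Origin: centre of its underside; x along its length, y across, z up. It starts flat on blank_second, lengthwise along the jig, but up to 6 mm off its place and up to 0.1 rad askew; its top is 52 mm above the bench
- blank_second: the blank directly under the top one, same size and frame; its top is 42 mm above the bench. It lies loose: nothing but friction holds it
- blank_third: the blank under blank_second, same size and frame, loose
- blank_bottom: the lowest blank, same size and frame, loose on the jig's 12 mm thick base board
- jig: filing jig fixed to the bench: plywood base board 345 x 100 x 12 mm, the stack on its open end (local x about -0.152 to -0.022), a raised platform on the other end, local x -0.015 to 0.180, 90 mm wide, its top 40 mm above the bench (2 mm below the top blank's underside). Origin: on the bench plane, on the centre line; local x is the sliding direction, stack to stop; z up
- mouth (a point): centre of the mouth of the channel on the platform's top, at jig local x = -0.013. Two wooden rails 8 mm thick and 6 mm high flare from about 66 mm apart here to 51 mm apart at jig local x = 0.025, then run straight to the stop
- bridge (a point): middle of the top of a steel bridge over the channel, at jig local x = 0.135: posts either side, crossbar 85 mm wide, 16 mm along the channel, 55 to 61 mm above the platform; it carries the roller
- roller: free-turning black roller, 24 mm diameter x 42 mm, across the channel under the bridge; origin at its centre. A spring holds its underside 7.5 mm above the platform; a blank pushed on meets it about 7 mm before its axis, lifts it 2.5 mm and passes under. Getting in takes roughly 4 to 7 N of push, then 2 to 5 N of steady drag; the roller then keeps the blank where it is left
- stop: aluminium stop block fixed across the channel's far end, 15 x 70 x 22 mm high. Origin: foot of its face towards the stack, on platform and centre line, jig local x = 0.165; x points away from the stack. From it a rigid steel depth bar (40 wide, 12 high) sticks out on two rods towards the stack, clamped by hand anywhere 4 to 22 mm before the face: the setting is not reported, feel for it
- stop_top (a point): middle of the stop block's top. The blank is home when its leading end bears flat on the depth bar, so with its origin 69 to 87 mm before the stop's origin. A brass pin (6 mm) in the bar stands 2 mm proud on a light spring (under 1 N) and is pushed in flush by a blank that is home; the bar itself does not give, so from there the push rises steeply, by several N per mm of travel
- file: flat file with a round wooden handle, 255 mm long, lying on the bench along the robot's side of the jig, about 100 mm from its centre line; bystander, up to 25 mm high; origin near its middle
- sanding_block: cork block 90 x 50 x 30 mm, bystander on the bench beyond the jig; origin centre of the underside
- pliers: pliers with red grips, about 185 mm long, 16 mm high, lying beyond the jig; bystander; origin near the joint
- glue_bottle: white bottle 36 mm diameter, 95 mm high, standing beyond the jig; bystander; origin centre of its foot
- pin_dish: small steel bowl 70 mm wide, 28 mm high; bystander; origin centre of its foot
- hammer: hammer lying on the right of the bench; bystander; origin near its middle
- brush: brush lying on the left of the bench; bystander; origin near its middle
Mind the look-alikes: they are no part of the job. What is shaped like the blank_top but orange or turquoise is not meant.

How it is judged:
By the outcome, as a careful person would: the job done as asked, in the order asked, and still so for the second after the job is handed in, with the robot touching nothing.
It also fails if it takes over 45 s, if anything falls off the work surface, if the arm or the gripper's body presses on something with over 40 N, if the wrist force passes 120 N, or if a joint passes its speed limit or range.

## Working session

There is one attempt and no reset: what is moved stays moved. The work goes in short steps, Python scripts to look and compute and a tool call to move; the robot and the scene stay as the last step left them, time stands still between calls to the robot, and variables do not carry over. Pictures are saved under pics/ and viewed, at most 10 in all, crops included, and the job is handed in when it is done.

Besides the shell and the picture viewer there is one more tool, called after "Request:" as name(argument=value, ...) on one line, values as JSON. servo_tool: Moves the arm, as the interface text tells. Its arguments: {"type":"object","properties":{"slide":{"type":"array"},"spin":{"type":"array"},"grip":{"type":"array"}},"required":["slide","spin","grip"]}

```bash
mkdir -p pics
cat > h.py <<'E'
import numpy as np,cv2
from station import *
def shot(c,n=None):
    s=sense();k=capture(c)
    if n: cv2.imwrite('pics/'+n+'.png',k['pixels'])
    if 'hand_eye' in k:
        T=np.eye(4);T[:3,:3]=s['ee_rot'];T[:3,3]=s['tcp_pos'];M=np.linalg.inv(T@np.array(k['hand_eye']));k['R'],k['t']=M[:3,:3],M[:3,3]
    return k
def cloud(k):
    d=k['depth'];v,u=np.indices(d.shape);P=np.stack([(u-k['cx'])/k['fx']*d,(v-k['cy'])/k['fy']*d,d],-1)
    return (P-np.array(k['t']))@np.array(k['R'])
def px(k,X):
    c=np.array(k['R'])@X+k['t'];return [round(float(k['fx']*c[0]/c[2]+k['cx'])),round(float(k['fy']*c[1]/c[2]+k['cy']))]
E
python3 - <<'E'
from h import *
s=sense();print({k:np.round(v,3).tolist() for k,v in s.items()})
for c in ['top','scene']:
    k=shot(c,c+'1')
    for n in ['blank_top','jig','mouth','bridge','roller','stop','stop_top','file','glue_bottle']:
        for f in (spot_in,tip_of):
            try: print(c,n,f.__name__,[(np.round(r['point'],3).tolist(),round(r['conf'],2),px(k,np.array(r['point']))) for r in f(n,c)[:4]])
            except Exception as e: print(c,n,f.__name__,e)
E
```

```text
{'time_s': 0.0, 'joints': [-53.649, 22.091, 0.378, -0.028, -68.411, -14.819], 'joint_velocities': [-0.078, -0.034, 0.014, 0.044, -0.012, -0.088], 'effort': [0.001, -39.066, 18.74, 4.22, 0.011, -0.0], 'tcp_pos': [0.229, -0.581, 0.246], 'ee_rot': [[-0.93, -0.367, -0.001], [-0.367, 0.93, 0.002], [0.0, 0.002, -1.0]], 'wrist_force': [-0.16, -0.8, -1.082], 'moment': [0.026, 0.046, 0.003], 'gripper_force': 0.0, 'gripper_width': 0.997}
top blank_top call [([0.46, -0.265, 0.009], 0.89, [405, 202]), ([0.35, 0.308, 0.01], 0.87, [222, 241]), ([0.56, -0.065, 0.052], 0.68, [341, 170]), ([0.203, -0.36, 0.006], 0.64, [439, 285])]
top blank_top call [([0.562, -0.059, 0.044], 0.86, [339, 169]), ([0.349, 0.313, -0.003], 0.84, [221, 241]), ([0.199, -0.359, -0.004], 0.6, [437, 285]), ([0.46, -0.262, -0.0], 0.59, [403, 202])]
top jig call [([0.526, 0.063, 0.041], 0.74, [299, 182])]
top jig call [([0.541, 0.016, -0.0], 0.79, [315, 179])]
top mouth call [([0.525, 0.061, 0.043], 0.8, [300, 182])]
top mouth call [([0.544, 0.008, 0.045], 0.67, [317, 175]), ([0.542, 0.019, -0.002], 0.54, [314, 178]), ([0.441, -
[... 1906 characters left out ...]
roller call [([0.512, 0.14, 0.067], 0.59, [369, 195])]
scene roller call [([0.509, 0.148, 0.062], 0.62, [370, 194]), ([0.659, 0.012, -0.006], 0.5, [369, 270]), ([0.579, 0.27, -0.001], 0.2, [414, 204])]
scene stop call [([0.586, 0.26, 0.049], 0.61, [417, 195])]
scene stop call [([0.501, 0.179, 0.04], 0.39, [375, 193])]
scene stop_top call []
scene stop_top call [([0.504, 0.188, 0.063], 0.4, [379, 186])]
scene file call [([0.439, -0.045, 0.009], 0.63, [299, 224])]
scene file call [([0.437, -0.044, -0.0], 0.83, [299, 226])]
scene glue_bottle call [([0.544, 0.054, 0.039], 0.72, [352, 223]), ([0.586, 0.259, 0.053], 0.64, [417, 194])]
scene glue_bottle call [([0.578, 0.272, 0.0], 0.6, [415, 203])]
```

Run:
```python
from h import *
a=cv2.imread('pics/top1.png')[110:310,190:470];b=cv2.imread('pics/scene1.png')[130:330,140:440]
cv2.imwrite('pics/c1.png',np.vstack([cv2.resize(a,(420,300)),cv2.resize(b,(420,280))])) if 0 else cv2.imwrite('pics/c1.png',cv2.resize(a,(800,571),interpolation=cv2.INTER_CUBIC))
cv2.imwrite('pics/c2.png',cv2.resize(b,(800,533),interpolation=cv2.INTER_CUBIC))
```

```text
(no output)
```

View pics/c1.png

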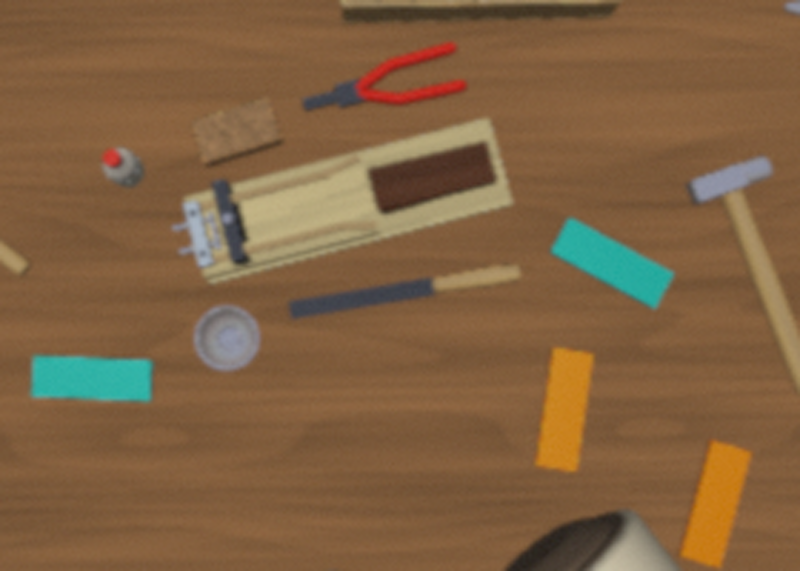

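View pics/c2.png

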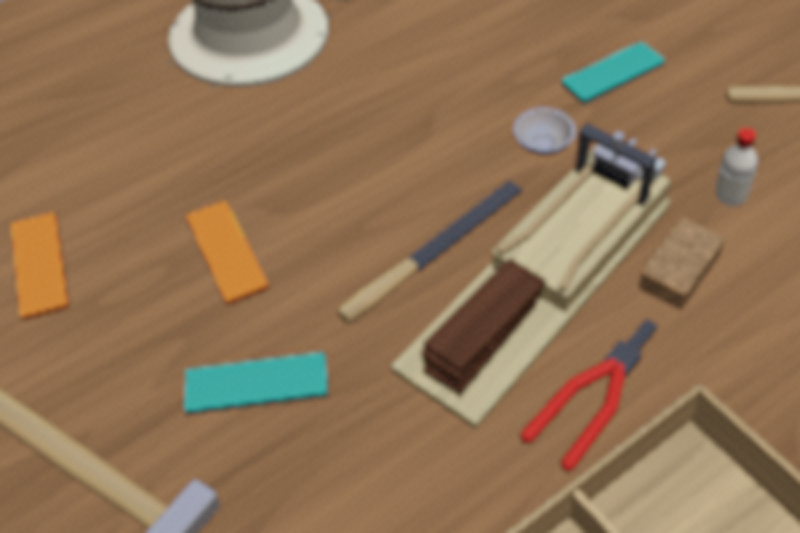

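The top picture shows the dark stack at crop (432,178) = full px (341,172). The jig runs left to the stop at (259,190), with the file on the robot side. Look-alikes by full px in the top picture: turquoise (404,202) and (222,242), orange (388,253) and (439,286). The dark blank on the stack at (341,172) is the one described, and the close scene crop confirms it.

Request:
servo_tool(slide=[[-0.035,0.016,0],[-0.07,0.033,0],[-0.106,0.049,0],[-0.143,0.066,0],[-0.18,0.084,0]], spin=[-6.5,-13,-19.5,-26,-32.5], grip=[0.5,1,1,1,1])

```text
time_s: 2.32
tcp_pos: [0.3669, -0.4359, 0.2477]
ee_rot: [[-0.583, -0.812, 0.0], [-0.812, 0.583, -0.0], [0.0, -0.0, -1.0]]
wrist_force: [1.2, -0.8, -0.9]
gripper_width: 0.711
gripper_force: 0.0
```

```bash
cat >> h.py <<'E'
def togo(p,head):
    s=sense();R=np.array(s['ee_rot']);d=R.T@(np.array(p)-s['tcp_pos']);h=np.degrees(np.arctan2(R[1,0],R[0,0]))
    print('tcp',np.round(s['tcp_pos'],4),'togo',np.round(d,4),'spin',round(float(-((head-h+180)%360-180)),2),'w',round(s['gripper_width'],2),'F',np.round(s['wrist_force'],1),'t',round(s['time_s'],2),'j',np.round(s['joints'],0))
E
python3 -c "
from h import *
togo([.60,-.19,.25],284.5)"
```

```text
tcp [ 0.3669 -0.4359  0.2477] togo [-0.3357 -0.0459 -0.0023] spin -50.18 w 0.71 F [ 1.2 -0.8 -0.9] t 2.32 j [-34.  17.  -8.   0. -66.  -2.]
```

Request:
servo_tool(slide=[[-0.04,-0.006,0],[-0.08,-0.012,0],[-0.12,-0.018,0],[-0.16,-0.023,0],[-0.2,-0.028,0]], spin=[-7,-14,-21,-28,-35], grip=[1,1,1,1,1])

```text
time_s: 2.73
tcp_pos: [0.5073, -0.29, 0.2479]
ee_rot: [[-0.011, -1.0, 0.001], [-1.0, 0.011, -0.0], [0.0, -0.001, -1.0]]
wrist_force: [0.3, -0.4, 0.5]
gripper_width: 0.326
gripper_force: 0.0
```

```bash
python3 -c "
from h import *
togo([.60,-.19,.25],284.5)"
```

```text
tcp [ 0.5073 -0.29    0.2479] togo [-0.101  -0.0917 -0.0021] spin -15.11 w 0.33 F [ 0.3 -0.4  0.5] t 2.73 j [-14.  18.  -5.   0. -66.  13.]
```

Request:
servo_tool(slide=[[-0.025,-0.023,0],[-0.05,-0.046,0],[-0.075,-0.069,0],[-0.1,-0.092,0],[-0.1,-0.092,0]], spin=[-5,-10,-15,-15,-15], grip=[1,1,1,1,1])

```text
time_s: 3.15
tcp_pos: [0.6034, -0.1894, 0.2469]
ee_rot: [[0.248, -0.969, 0.001], [-0.969, -0.248, 0.0], [0.0, -0.001, -1.0]]
wrist_force: [-0.8, -0.4, -1.1]
gripper_width: 0.018
gripper_force: 0.0
```

Run:
```python
from h import *
togo([.60,-.19,.25],284.5)
k=shot('wrist','w1');C=cloud(k);np.savez('w1',C=C,I=k['pixels'])
for n in ['blank_top','mouth','bridge','jig']:
    for f in (spot_in,tip_of): print(n,[(np.round(r['point'],3).tolist(),round(r['conf'],2)) for r in f(n,'wrist')[:3]])
z=C[...,2];D=k['pixels'].astype(int)
m=(k['depth']>0)&(abs(z-.052)<.005)
print(m.sum(),np.round(C[m].mean(0),4) if m.any() else '')
m2=m&(D.max(2)<110);print(m2.sum(),np.round(C[m2].mean(0),4)); 
if m2.sum()>50:
    r=cv2.minAreaRect((C[m2][:,:2]*1000).astype(np.float32));print(r)
```

```text
tcp [ 0.6034 -0.1894  0.2469] togo [-0.0003  0.0035 -0.0031] spin -0.16 w 0.02 F [-0.8 -0.4 -1.1] t 3.15 j [ -3.  23.   1.  -0. -69.  17.]
blank_top [([0.465, -0.264, 0.006], 0.84), ([0.316, -0.207, 0.013], 0.74), ([0.269, -0.363, 0.009], 0.59)]
blank_top [([0.466, -0.259, 0.0], 0.79), ([0.563, -0.062, 0.039], 0.76), ([0.306, -0.202, 0.002], 0.69)]
mouth [([0.573, -0.135, 0.013], 0.91)]
mouth []
bridge [([0.572, -0.132, 0.015], 0.98)]
bridge []
jig [([0.575, -0.134, 0.011], 0.73)]
jig [([0.565, -0.063, 0.042], 0.4)]
4353 [ 0.8507 -0.1257  0.0517]
3142 [ 0.8554 -0.1248  0.0517]
((742.6902465820312, -122.32684326171875), (390.8858337402344, 295.35162353515625), 1.3330097198486328)
```

View pics/w1.png

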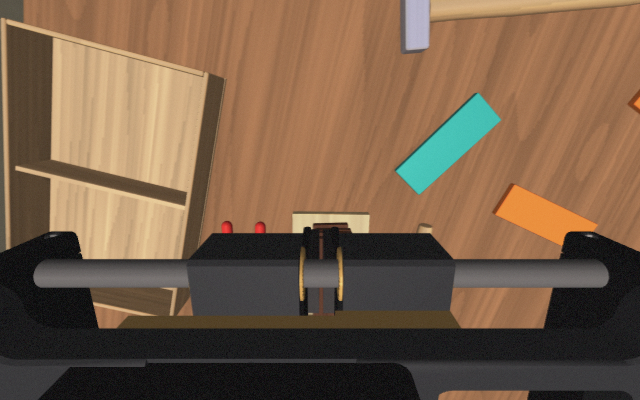

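The wrist picture looks back along the jig. The gripper hides the stack apart from its rear edge at (331,227). I'll move ahead over the platform to see the stack.

Request:
servo_tool(slide=[[-0.04,0,0],[-0.08,0,0],[-0.12,0,0],[-0.16,0,0],[-0.2,0,0]], spin=[0,0,0,0,0], grip=[1,1,1,1,1])

```text
time_s: 4.02
tcp_pos: [0.5505, 0.0016, 0.2479]
ee_rot: [[0.241, -0.971, 0.001], [-0.971, -0.241, 0.0], [0.0, -0.001, -1.0]]
wrist_force: [0.4, 1.4, -0.8]
gripper_width: 0.007
gripper_force: 0.0
```

Run:
```python
from h import *
togo([.60,-.19,.25],284.5)
k=shot('wrist','w2');C=cloud(k);np.savez('w2',C=C,I=k['pixels'],d=k['depth'])
for n in ['blank_top','mouth','jig']:
    print(n,[(np.round(r['point'],3).tolist(),round(r['conf'],2)) for r in tip_of(n,'wrist')[:3]])
z=C[...,2];I=k['pixels'].astype(int)
near=(np.hypot(C[...,0]-.56,C[...,1]+.065)<.1)&(k['depth']>0)
def rect(m,s):
    n,l,st,_=cv2.connectedComponentsWithStats(m.astype(np.uint8));j=1+np.argmax(st[1:,4]);m=l==j
    r=cv2.minAreaRect((C[m][:,:2]*1000).astype(np.float32));print(s,m.sum(),np.round(np.array(cv2.boxPoints(r)),1).tolist(),np.round(r[1],1),round(r[2],2),'z',np.median(z[m]).round(4))
rect(near&(abs(z-.052)<.004),'top')
rect((abs(z-.012)<.004)&(k['depth']>0),'base'); rect((abs(z-.04)<.003)&(k['depth']>0),'plat')
```

```text
tcp [0.5505 0.0016 0.2479] togo [ 0.1979 -0.0019 -0.0021] spin -0.55 w 0.01 F [ 0.4  1.4 -0.8] t 4.02 j [ 17.  15. -10.   0. -65.  -3.]
blank_top [([0.305, -0.203, -0.001], 0.71), ([0.562, -0.062, 0.039], 0.62)]
mouth [([0.543, 0.007, 0.04], 0.88)]
jig [([0.541, 0.018, -0.002], 0.65), ([0.66, 0.013, -0.002], 0.35)]
top 5305 [[522.2000122070312, -4.099999904632568], [550.2000122070312, -131.0], [594.0999755859375, -121.30000305175781], [566.0999755859375, 5.599999904632568]] [ 45. 130.] 12.45 z 0.0514
base 5975 [[476.8999938964844, 62.900001525878906], [530.2999877929688, -154.3000030517578], [627.7000122070312, -130.39999389648438], [574.2999877929688, 86.80000305175781]] [100.3 223.7] 13.8 z 0.0115
plat 2988 [[484.70001220703125, 53.5], [499.70001220703125, -7.900000095367432], [587.0999755859375, 13.399999618530273], [572.2000122070312, 74.80000305175781]] [90.  63.2] 13.7 z 0.0393
```

View pics/w2.png

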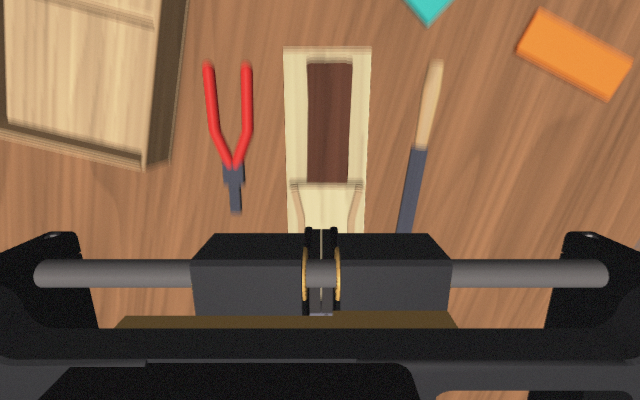

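The wrist picture shows the dark blank at px (330,122), with the platform and flared rails below it at (326,205). The depth fit gives 45 x 130 mm with its top at 51.4 mm, about 1.3° askew. The jig axis is at 103.75°.

```bash
cat >> h.py <<'E'
U=np.array([-.2377,.9713]);V=np.array([-.9713,-.2377]);O=np.array([.5398,.0176])
def at(x,y,z): return [*(O+x*U+y*V),z]
def loc():
    s=sense();d=np.array(s['tcp_pos'][:2])-O;f=np.array(s['wrist_force'])
    print('local',np.round([d@U,d@V,s['tcp_pos'][2]],4),'F',np.round([f[:2]@U,f[:2]@V,f[2]],1),'t',s['time_s'])
E
python3 -c "
from h import *
print(finger_overhang);loc();togo(at(-.185,0,.0715),283.75)"
```

```text
0.025
local [-0.0185 -0.0071  0.2481] F [-0.1 -0.1  0.1] t 4.2167
tcp [0.5511 0.0014 0.2481] togo [0.1665 0.0084 0.1766] spin 0.39 w 0.01 F [ 0.1 -0.   0.1] t 4.22 j [ 17.  15. -10.   0. -65.  -3.]
```

Request:
servo_tool(slide=[[0.04,0.002,0],[0.08,0.004,0],[0.12,0.006,0],[0.16,0.007,0],[0.167,0.008,0.03]], spin=[0,0,0.2,0.3,0.3], grip=[1,1,1,1,1])

```text
time_s: 4.63
tcp_pos: [0.5882, -0.1709, 0.2231]
ee_rot: [[0.232, -0.973, 0.013], [-0.973, -0.232, -0.005], [0.008, -0.012, -1.0]]
wrist_force: [1.5, 0.5, -0.4]
gripper_width: 0.008
gripper_force: 0.0
```

Request:
servo_tool(slide=[[0,0,0.035],[0,0,0.07],[0,0,0.1],[0,0,0.12],[0,0,0.12]], spin=[0,0,0,0,0], grip=[1,1,1,1,1])

```text
time_s: 5.05
tcp_pos: [0.5803, -0.165, 0.0922]
ee_rot: [[0.233, -0.972, -0.011], [-0.972, -0.233, 0.001], [-0.004, 0.01, -1.0]]
wrist_force: [-0.4, -0.0, 0.0]
gripper_width: 0.004
gripper_force: 0.0
```

```bash
python3 -c "
from h import *
loc();togo(at(-.185,0,.0715),283.75)"
```

```text
local [-0.187   0.0041  0.0922] F [0.1 0.4 0. ] t 5.05
tcp [ 0.5803 -0.165   0.0922] togo [-0.0019 -0.0043  0.0207] spin -0.26 w 0.0 F [-0.4 -0.   0. ] t 5.05 j [ -1.  29. -13.  -0. -49.  14.]
```

Request:
servo_tool(slide=[[0,-0.004,0.01],[0,-0.004,0.018],[0,-0.004,0.018],[0,-0.004,0.018],[0,-0.004,0.018]], spin=[0,0,0,0,0], grip=[1,1,1,1,1])

```text
time_s: 5.47
tcp_pos: [0.5886, -0.1624, 0.0807]
ee_rot: [[0.238, -0.971, 0.002], [-0.971, -0.238, -0.0], [0.001, -0.002, -1.0]]
wrist_force: [0.4, -0.5, 0.8]
gripper_width: 0.006
gripper_force: 0.0
```

```bash
python3 -c "
from h import *
loc();togo(at(-.185,0,.0715),283.75)
k=shot('scene','s2');c=px(k,np.array([.57,-.12,.05]));I=k['pixels'][max(0,c[1]-70):c[1]+70,c[0]-90:c[0]+90];cv2.imwrite('pics/s2c.png',cv2.resize(I,(720,560),interpolation=cv2.INTER_CUBIC))"
```

```text
local [-0.1864 -0.0047  0.0807] F [-0.6 -0.3  0.8] t 5.4667
tcp [ 0.5886 -0.1624  0.0807] togo [-0.0014  0.0047  0.0092] spin -0.01 w 0.01 F [ 0.4 -0.5  0.8] t 5.47 j [ -0.  30. -13.   0. -47.  14.]
```

View pics/s2c.png

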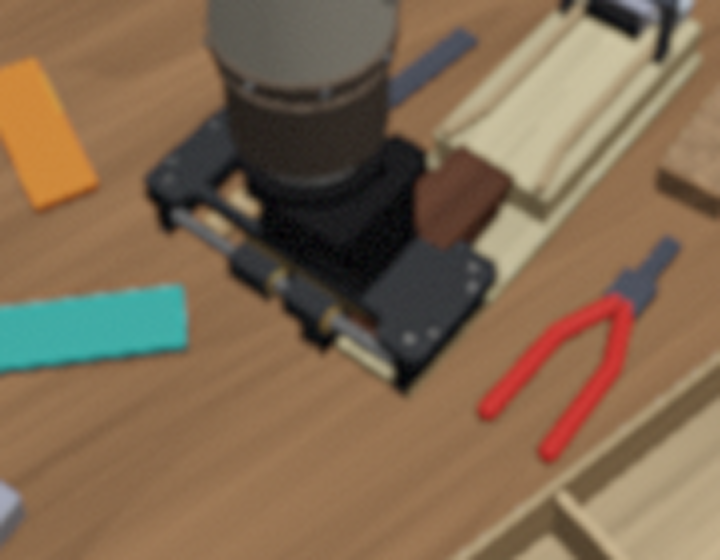

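The gripper hangs behind the stack. The dark blank at (460,195) is undisturbed.

Request:
servo_tool(slide=[[0,0.004,0.005],[0,0.004,0.009],[0,0.004,0.009],[0,0.004,0.009],[0,0.004,0.009]], spin=[0,0,0,0,0], grip=[1,1,1,1,1])

```text
time_s: 5.93
tcp_pos: [0.5841, -0.1632, 0.0706]
ee_rot: [[0.238, -0.971, 0.0], [-0.971, -0.238, -0.0], [0.0, -0.0, -1.0]]
wrist_force: [0.0, -0.9, 0.0]
gripper_width: 0.006
gripper_force: 0.0
```

```bash
python3 -c "
from h import *
loc();togo(at(-.185,0,.0715),283.75)"
```

```text
local [-1.862e-01 -1.000e-04  7.060e-02] F [-0.8  0.2  0. ] t 5.9333
tcp [ 0.5841 -0.1632  0.0706] togo [-0.0012  0.0001 -0.0009] spin -0.01 w 0.01 F [ 0.  -0.9  0. ] t 5.93 j [ -0.  30. -14.   0. -45.  14.]
```

Request:
servo_tool(slide=[[-0.006,0,-0.001],[-0.012,0,-0.001],[-0.018,0,-0.001],[-0.024,0,-0.001],[-0.028,0,-0.001]], spin=[0,0,0,0,0], grip=[1,1,1,1,1])

```text
time_s: 6.35
tcp_pos: [0.5772, -0.135, 0.0716]
ee_rot: [[0.238, -0.971, -0.0], [-0.971, -0.238, 0.0], [-0.0, -0.0, -1.0]]
wrist_force: [0.1, -0.5, 0.1]
gripper_width: 0.004
gripper_force: 0.2
```

Request:
servo_tool(slide=[[-0.004,0,0],[-0.008,0,0],[-0.013,0,0],[-0.018,0,0],[-0.024,0,0]], spin=[0,0,0,0,0], grip=[1,1,1,1,1])

```text
time_s: 6.77
tcp_pos: [0.5717, -0.1124, 0.0716]
ee_rot: [[0.237, -0.971, 0.0], [-0.971, -0.237, -0.0], [0.0, -0.0, -1.0]]
wrist_force: [-0.9, -0.5, 0.5]
gripper_width: 0.007
gripper_force: 0.2
```

```bash
cat >> h.py <<'E'
def see(n=None):
    loc();k=shot('top',n);C=cloud(k);P=C.reshape(-1,3);d=P[:,:2]-O;x=d@U;y=d@V;I=k['pixels'].reshape(-1,3).astype(int)
    m=(k['depth'].ravel()>0)&(P[:,2]>.046)&(P[:,2]<.056)&(abs(y)<.04)&(x>-.17)&(x<.12)&(I.max(1)<110)&(I[:,2]>I[:,0]+12)
    if m.sum()>20:
        r=cv2.minAreaRect(np.c_[x[m],y[m]].astype(np.float32)*1000);print('blank x',np.round([x[m].min(),x[m].max()],4),'y',np.round([y[m].min(),y[m].max()],4),np.round(r[1],1),round(r[2],1),'z',np.median(P[m,2]).round(4))
    m=(k['depth'].ravel()>0)&(P[:,2]>.036)&(P[:,2]<.046)&(abs(y)<.04)&(x>-.17)&(x<-.02)&(I[:,2]>I[:,0]+12)&(I.max(1)<110)
    if m.sum()>20: print('second x',np.round([x[m].min(),x[m].max()],4),'y',np.round([y[m].min(),y[m].max()],4),m.sum())
E
python3 -c "
from h import *
see('t2')"
```

```text
local [-1.338e-01 -1.000e-04  7.160e-02] F [-0.2  1.   0.5] t 6.7667
blank x [-0.1128 -0.0248] y [-0.0179  0.0276] [45.3 87.9] 89.7 z 0.0513
```

Run:
```python
from h import *
k=shot('scene','s3');c=px(k,np.array([.55,-.05,.05]));a=k['pixels'][c[1]-60:c[1]+60,c[0]-80:c[0]+80]
t=cv2.imread('pics/t2.png')[130:230,240:400]
cv2.imwrite('pics/m3.png',np.hstack([cv2.resize(a,(400,300),interpolation=3),cv2.resize(t,(400,300),interpolation=3)]))
```

```text
(no output)
```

View pics/m3.png

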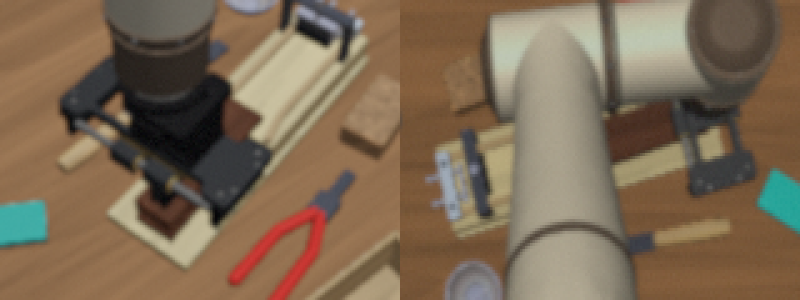

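The left half (scene) shows the blank's front end over the platform with its trailing stack in place at (165,215). In the top view the arm merely hides the front. The blank is square to the jig, so I keep pushing.

Request:
servo_tool(slide=[[-0.008,0,0],[-0.016,0,0],[-0.024,0,0],[-0.032,0,0],[-0.04,0,0]], spin=[0,0,0,0,0], grip=[1,1,1,1,1])

```text
time_s: 7.28
tcp_pos: [0.5619, -0.0729, 0.0715]
ee_rot: [[0.238, -0.971, -0.0], [-0.971, -0.238, 0.0], [-0.0, 0.0, -1.0]]
wrist_force: [-0.7, -0.7, -0.1]
gripper_width: 0.004
gripper_force: 0.2
```

Request:
servo_tool(slide=[[-0.008,0,0],[-0.016,0,0],[-0.024,0,0],[-0.032,0,0],[-0.04,0,0]], spin=[0,0,0,0,0], grip=[1,1,1,1,1])

```text
time_s: 7.7
tcp_pos: [0.5524, -0.0341, 0.0715]
ee_rot: [[0.237, -0.971, -0.0], [-0.971, -0.237, 0.0], [-0.0, 0.0, -1.0]]
wrist_force: [-0.2, -1.1, -0.3]
gripper_width: 0.007
gripper_force: 0.1
```

Run:
```python
from h import *
see();k=shot('scene','s4');c=px(k,np.array([.55,.02,.05]));C=cloud(k);I=k['pixels'].astype(int)
d=C[...,:2]-O;x=d@U;y=d@V;m=(k['depth']>0)&(C[...,2]>.045)&(C[...,2]<.056)&(abs(y)<.035)&(x>-.16)&(x<.15)&(I.max(2)<110)&(I[...,2]>I[...,0]+10)
print('scene',m.sum(),np.round([x[m].min(),x[m].max(),y[m].min(),y[m].max(),np.median(C[m][:,2])],4))
a=k['pixels'][c[1]-75:c[1]+60,c[0]-80:c[0]+80];cv2.imwrite('pics/m4.png',cv2.resize(a,(640,540),interpolation=3))
```

```text
local [-0.0533  0.0001  0.0715] F [-1.1  0.5 -0.3] t 7.7
blank x [-0.145   0.0773] y [-0.0127  0.0276] [221.6  38.2] 2.9 z 0.0505
second x [-0.1487 -0.0504] y [-0.0166  0.0272] 165
scene 155 [-0.1514  0.1293 -0.0207  0.0172  0.0498]
```

View pics/m4.png

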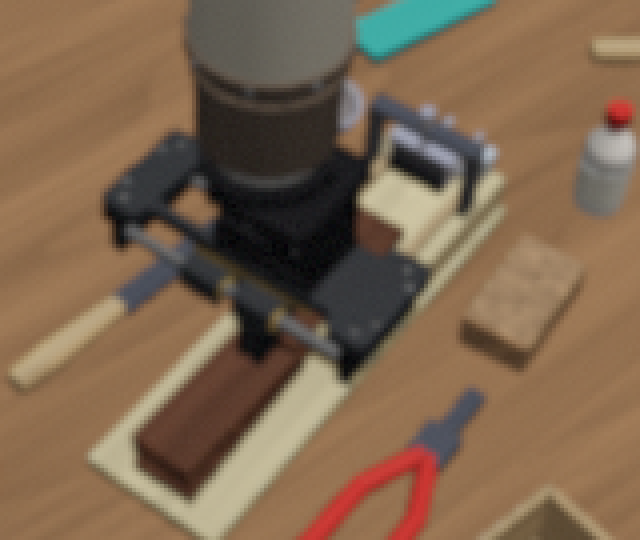

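The blank's front end is in the channel at (378,237), and the three lower blanks remain on the base.

Request:
servo_tool(slide=[[-0.008,0,0],[-0.016,0,0],[-0.024,0,0],[-0.031,0,0],[-0.036,0,0]], spin=[0,0,0,0,0], grip=[1,1,1,1,1])

```text
time_s: 8.22
tcp_pos: [0.5439, 0.0008, 0.0715]
ee_rot: [[0.238, -0.971, -0.0], [-0.971, -0.238, 0.0], [-0.0, 0.0, -1.0]]
wrist_force: [-0.0, 0.1, -0.3]
gripper_width: 0.003
gripper_force: 0.1
```

Request:
servo_tool(slide=[[0,0,0.001],[-0.002,0,0.0025],[-0.004,0,0.0025],[-0.005,0,0.0025],[-0.006,0,0.0025]], spin=[0,0,0,0,0], grip=[1,1,1,1,1])

```text
time_s: 8.63
tcp_pos: [0.5427, 0.0057, 0.069]
ee_rot: [[0.237, -0.971, -0.0], [-0.971, -0.237, -0.0], [0.0, 0.0, -1.0]]
wrist_force: [0.6, -2.2, -0.5]
gripper_width: -0.001
gripper_force: 0.7
```

```bash
python3 -c "
from h import *
loc()"
```

```text
local [-0.0122 -0.      0.069 ] F [-2.2 -0.1 -0.5] t 8.6333
```

Request:
servo_tool(slide=[[-0.0015,0,0],[-0.003,0,0],[-0.0045,0,0],[-0.006,0,0],[-0.008,0,0]], spin=[0,0,0,0,0], grip=[1,1,1,1,1])

```text
time_s: 9.05
tcp_pos: [0.541, 0.0127, 0.0692]
ee_rot: [[0.237, -0.972, 0.0], [-0.972, -0.237, -0.001], [0.001, 0.0, -1.0]]
wrist_force: [0.6, -3.9, -0.2]
gripper_width: 0.008
gripper_force: 2.0
```

Request:
servo_tool(slide=[[-0.001,0,0],[-0.002,0,0],[-0.003,0,0],[-0.004,0,0],[-0.005,0,0]], spin=[0,0,0,0,0], grip=[1,1,1,1,1])

```text
time_s: 9.47
tcp_pos: [0.5396, 0.0185, 0.069]
ee_rot: [[0.237, -0.971, -0.0], [-0.971, -0.237, -0.0], [0.0, 0.0, -1.0]]
wrist_force: [0.5, -3.2, 0.3]
gripper_width: 0.002
gripper_force: 1.7
```

```bash
python3 -c "
from h import *
loc()"
```

```text
local [ 0.0009 -0.      0.069 ] F [-3.2  0.2  0.3] t 9.4667
```

Request:
servo_tool(slide=[[-0.0005,0,0],[-0.001,0,0],[-0.0015,0,0],[-0.002,0,0],[-0.002,0,0]], spin=[0,0,0,0,0], grip=[1,1,1,1,1])

```text
time_s: 9.88
tcp_pos: [0.5391, 0.0205, 0.069]
ee_rot: [[0.237, -0.971, -0.0], [-0.971, -0.237, 0.0], [-0.0, 0.0, -1.0]]
wrist_force: [1.0, -2.7, 0.0]
gripper_width: 0.006
gripper_force: 1.4
```

Request:
servo_tool(slide=[[-0.0005,0,0],[-0.001,0,0],[-0.0015,0,0],[-0.002,0,0],[-0.002,0,0]], spin=[0,0,0,0,0], grip=[1,1,1,1,1])

```text
time_s: 10.3
tcp_pos: [0.5387, 0.0224, 0.069]
ee_rot: [[0.237, -0.971, -0.0], [-0.971, -0.237, 0.0], [-0.0, 0.0, -1.0]]
wrist_force: [1.3, -3.5, -0.4]
gripper_width: 0.006
gripper_force: 1.5
```

Request:
servo_tool(slide=[[-0.0005,0,0],[-0.001,0,0],[-0.0015,0,0],[-0.002,0,0],[-0.002,0,0]], spin=[0,0,0,0,0], grip=[1,1,1,1,1])

```text
time_s: 10.72
tcp_pos: [0.5382, 0.0244, 0.069]
ee_rot: [[0.237, -0.971, -0.0], [-0.971, -0.237, 0.0], [-0.0, 0.0, -1.0]]
wrist_force: [0.6, -3.7, -1.5]
gripper_width: 0.003
gripper_force: 1.4
```

Request:
servo_tool(slide=[[-0.0005,0,0],[-0.001,0,0],[-0.0015,0,0],[-0.002,0,0],[-0.002,0,0]], spin=[0,0,0,0,0], grip=[1,1,1,1,1])

```text
time_s: 11.13
tcp_pos: [0.5377, 0.0263, 0.069]
ee_rot: [[0.237, -0.971, -0.0], [-0.971, -0.237, 0.0], [-0.0, 0.0, -1.0]]
wrist_force: [-0.0, -3.7, -0.5]
gripper_width: 0.001
gripper_force: 1.4
```

Request:
servo_tool(slide=[[-0.0005,0,0],[-0.001,0,0],[-0.0015,0,0],[-0.002,0,0],[-0.002,0,0]], spin=[0,0,0,0,0], grip=[1,1,1,1,1])

```text
time_s: 11.55
tcp_pos: [0.5373, 0.0282, 0.069]
ee_rot: [[0.237, -0.971, -0.0], [-0.971, -0.237, 0.0], [-0.0, 0.0, -1.0]]
wrist_force: [1.9, -2.8, -1.0]
gripper_width: 0.003
gripper_force: 1.4
```

Request:
servo_tool(slide=[[-0.0005,0,0],[-0.001,0,0],[-0.0015,0,0],[-0.002,0,0],[-0.002,0,0]], spin=[0,0,0,0,0], grip=[1,1,1,1,1])

```text
time_s: 11.97
tcp_pos: [0.5368, 0.0301, 0.069]
ee_rot: [[0.237, -0.971, -0.0], [-0.971, -0.237, -0.0], [0.0, 0.0, -1.0]]
wrist_force: [1.2, -3.1, -1.0]
gripper_width: 0.007
gripper_force: 1.8
```

Request:
servo_tool(slide=[[-0.0005,0,0],[-0.001,0,0],[-0.0015,0,0],[-0.002,0,0],[-0.002,0,0]], spin=[0,0,0,0,0], grip=[1,1,1,1,1])

```text
time_s: 12.38
tcp_pos: [0.5366, 0.0308, 0.0692]
ee_rot: [[0.238, -0.971, -0.0], [-0.971, -0.238, -0.002], [0.002, 0.0, -1.0]]
wrist_force: [3.4, -8.3, -1.8]
gripper_width: 0.005
gripper_force: 4.9
```

It is home: the push rose steeply to about 9 N. I'll bring it to about 12 N.

Request:
servo_tool(slide=[[-0.0004,0,0],[-0.0008,0,0],[-0.0008,0,0],[-0.0008,0,0],[-0.0008,0,0]], spin=[0,0,0,0,0], grip=[1,1,1,1,1])

```text
time_s: 12.8
tcp_pos: [0.5365, 0.0309, 0.0692]
ee_rot: [[0.238, -0.971, -0.0], [-0.971, -0.238, -0.002], [0.002, 0.001, -1.0]]
wrist_force: [3.4, -11.9, -1.1]
gripper_width: 0.006
gripper_force: 6.3
```

Request:
servo_tool(slide=[[-0.0003,0,0],[-0.0003,0,0],[-0.0003,0,0],[-0.0003,0,0],[-0.0003,0,0]], spin=[0,0,0,0,0], grip=[1,1,1,1,1])

```text
time_s: 13.22
tcp_pos: [0.5364, 0.031, 0.0693]
ee_rot: [[0.238, -0.971, -0.0], [-0.971, -0.238, -0.003], [0.003, 0.001, -1.0]]
wrist_force: [4.5, -13.4, -1.2]
gripper_width: 0.003
gripper_force: 6.9
```

Request:
servo_tool(slide=[[0,0,0],[0,0,0],[0,0,0],[0,0,0],[0,0,0]], spin=[0,0,0,0,0], grip=[1,1,1,1,1])

```text
time_s: 13.63
tcp_pos: [0.5364, 0.031, 0.0693]
ee_rot: [[0.238, -0.971, -0.0], [-0.971, -0.238, -0.003], [0.003, 0.001, -1.0]]
wrist_force: [5.0, -13.7, -1.5]
gripper_width: 0.006
gripper_force: 6.9
```

Request:
servo_tool(slide=[[0.002,0,0],[0.004,0,0],[0.008,0,0],[0.012,0,0],[0.012,0,0]], spin=[0,0,0,0,0], grip=[1,1,1,1,1])

```text
time_s: 14.05
tcp_pos: [0.5392, 0.0214, 0.0691]
ee_rot: [[0.237, -0.971, 0.0], [-0.971, -0.237, 0.0], [-0.0, -0.0, -1.0]]
wrist_force: [-0.3, 0.4, 0.3]
gripper_width: 0.009
gripper_force: 0.0
```

Request:
servo_tool(slide=[[0,0,-0.03],[0,0,-0.07],[0,0,-0.11],[0,0,-0.15],[0,0,-0.17]], spin=[0,0,0,0,0], grip=[1,1,1,1,1])

```text
time_s: 14.47
tcp_pos: [0.5408, 0.0219, 0.2448]
ee_rot: [[0.238, -0.971, 0.009], [-0.971, -0.238, 0.002], [0.001, -0.009, -1.0]]
wrist_force: [0.6, -0.4, 0.4]
gripper_width: -0.0
gripper_force: 0.0
```

Request:
servo_tool(slide=[[-0.03,0,0],[-0.07,0,0],[-0.11,0,0],[-0.14,0,0],[-0.14,0,0]], spin=[0,0,0,0,0], grip=[1,1,1,1,1])

```text
time_s: 14.88
tcp_pos: [0.5048, 0.1618, 0.2393]
ee_rot: [[0.243, -0.97, 0.001], [-0.97, -0.243, 0.002], [-0.001, -0.001, -1.0]]
wrist_force: [0.1, -0.0, -0.4]
gripper_width: 0.006
gripper_force: 0.0
```

Run:
```python
from h import *
k=shot('wrist');C=cloud(k);I=k['pixels'].astype(int);d=C[...,:2]-O;x=d@U;y=d@V
loc()
for nm,lo,hi in (('blank',.046,.054),('second',.037,.046)):
    m=(k['depth']>0)&(C[...,2]>lo)&(C[...,2]<hi)&(abs(y)<.04)&(x>-.17)&(x<.2)&(I[...,2]<130)&(I[...,2]>I[...,0]+10)
    if nm=='second': m&=x<-.01
    if m.sum()>20:
        n,l,st,_=cv2.connectedComponentsWithStats(m.astype(np.uint8));m=l==1+np.argmax(st[1:,4])
        r=cv2.minAreaRect(np.c_[x[m],y[m]].astype(np.float32)*1000);print(nm,m.sum(),np.round(cv2.boxPoints(r),1).tolist(),np.round(r[1],1),r[2],np.median(C[m][:,2]))
a=cv2.resize(k['pixels'],(480,300),interpolation=cv2.INTER_AREA)
k=shot('scene');c=px(k,np.array([.53,.06,.05]));b=cv2.resize(k['pixels'][c[1]-60:c[1]+65,c[0]-80:c[0]+80],(320,250),interpolation=3)
b=cv2.copyMakeBorder(b,0,50,0,0,0);cv2.imwrite('pics/m5.png',np.hstack([a,b]))
```

```text
local [ 1.466e-01 -1.000e-04  2.391e-01] F [ 0.3  0.  -0.1] t 14.9333
blank 4355 [[23.799999237060547, -18.5], [130.89999389648438, -19.299999237060547], [131.1999969482422, 25.200000762939453], [24.100000381469727, 25.899999618530273]] [ 44.4 107.1] 89.61233520507812 0.04943680816495341
second 589 [[-31.100000381469727, 23.600000381469727], [-30.799999237060547, -20.399999618530273], [-19.899999618530273, -20.299999237060547], [-20.200000762939453, 23.700000762939453]] [10.9 43.9] 0.45476439595222473 0.04135635670248126
```

View pics/m5.png

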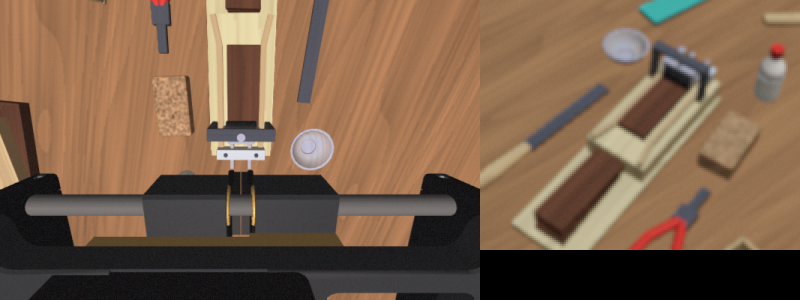

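The blank lies square in the channel under the roller at (241,85) of the left half. Its rear end is at jig x = 0.024, so its origin is 76 mm before the stop, within the home range. The rest of the stack and the bystanders are in place, and the arm is clear.

```bash
python3 -c "
from h import *
print(finish_job())"
```

```text
the job is handed in; nothing more can be done
None
```

I slid the top blank off the stack and under the roller until it was home against the depth bar, pressed it there with 12–15 N, let go and handed the job in; the other three blanks and the bystanders looked undisturbed in the last pictures.

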